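# Fill the leather bench's thread rack in order of shade

### The arm

A 7-joint arm with a two-finger parallel gripper is mounted at the origin on the work surface. World frame = base frame: x ahead of the robot, y to its left, z up, the work surface at z = 0. Lengths are in m, angles in rad, forces in N, time in s.
With the tool pointing down it reaches from about 0.425 to 0.95 m from the base axis. Payload 16.7 kg.
Tool frame: the origin (TCP) lies on the centre line of the jaws, within the pads' length; the fingertips stand 19 mm ahead of it and the grasp point (between the pads) is the TCP; z points along the fingers, y is the line along which they close (so a half turn about z gives the same grasp; the last joint's range is limited). The gripper opens to 94 mm and grips with 3 to 60 N. Pads are 16 mm wide; open, the fingers measure 119 mm over their backs; the gripper's body (75 mm by 177 mm) begins 78 mm behind the grasp point.
Start: joints at [1.008, 0.426, 0.074, 1.606, -0.034, 1.111, -0.067], TCP at [0.271, -0.618, 0.224] pointing down, gripper open.
Joint ranges: [-2.85, 2.85], [-0.5, 2.14], [-1.23, 1.37], [0.21, 2.46], [-1.02, 4.16], [0.16, 2.05], [-2.73, 2.73]. Speed limits (rad/s): [1.89, 1.89, 2.39, 2.39, 3.01, 3.01, 3.01].

### API

Orientations are given as a unit quaternion [x, y, z, w].
In Python, from plant import arm gives the robot as it stands.
- The arm moves only by the shell command python3 -m creep 'ROWS' [OPENING] [FORCE]. ROWS is JSON, a list of rows, each a list of 4 numbers: the shift along the tool's x, y, z in mm, then the turn about the tool's z in rad. In form: [[x, y, z, roll], ...]. A call has 1 to 8 rows; each row is the pose to reach, as a shift and turn from the pose commanded when the call began, along the tool's axes at that moment; what a row does not reach only later rows make up. A row lasts 1/10 s, in which the tool goes at most 50 mm and 8.59 degrees, less where a joint would pass 70% of its speed; a pose out of reach is approached as far as the arm can. A call with a gripper value outside its range is refused whole. OPENING is the opening, from 0 (shut) to 1 (fully open), set as the call begins (- or left out, the last holds). The fingers move at their own pace and stop on an object; FORCE is the grip in N (left out, the last holds). Time passes only in rows, so rows that repeat a pose let the fingers close. It gives the time, the measured TCP pose, the force, the opening and the grip force at its end, in the units of the state.
- arm.observe(): the state, without advancing time (a new reading comes with each control period).
- arm.grab_frame(name): name is "side" or "top"; returns (picture, depth): 420x560x3 uint8, blue, green, red; 420x560 float32, m along the optical axis (not along the pixel's ray), 0 where there is no reading.
- arm.calibration(name): a dict with "K" (3x3 intrinsics, pixels), "R" (3x3) and "t" (3): a world point X has camera coordinates R X + t. Camera axes: x right, y down, z forward; pixel columns grow to the right and rows downward; lengths in m; the calibration is good to about 2 mm. A picture is of the moment at which its call begins. calibration takes no time and is no camera call.
- arm.sign_off(): hands the job in; it is judged then, once.
Trained networks look in the newest picture that a camera, given by its name, has taken for a name from the list of things; names that differ only in an ending like _2 or _b are one class to them, and where a whole thing is asked for, a point or a joint stands for the part that bears it (a point fixed in the world has none). Each returns a list of dicts, best first, with "conf" (0 to 1); they miss things now and then, are a little off and sometimes report something else, mostly with a low value. They report only what shows in the picture. A call takes as long as a camera call. They do not tell look-alikes from the thing itself.
- arm.recognise(camera, name): "xy" ([column, row] in pixels, amid what is visible of it).
- arm.regions_of(camera, name): "pixels" (420x560 bool, what is visible of it) and "xy" ([column, row] in pixels, amid what is visible of it).
- arm.tip_of(camera, name): "xy" ([column, row] in pixels: a listed point, or the origin of a listed thing).
The state is a dict: "time_s": time; "qpos": joint angles; "qvel": joint speeds; "tau": joint torques, N m; "ee_pos": TCP position; "eef_rot": TCP orientation; "force": force on the tool from outside, world axes, zero at the start; "wrist_torque": the same for the moment, N m; "width": finger opening in m; "gripper_force": force on a finger pad.
Only numpy, scipy, OpenCV 4.12 (cv2) and the standard library are available. Lean on these libraries where they do the work, as an engineer would, in place of code of your own. Each camera call takes 0.05 s, during which the arm holds its last target. There are 200 camera calls.

### The job

The thread rack has its white spool on one end peg and its black spool on the other. Put the four loose spools on the four empty pegs between them so that the row darkens step by step from white to black, each spool upright and fully down on the board, and leave the white and black spools on their pegs.

Things in the scene. Friction and masses are not known exactly. Their poses are not given: they have to be found in the camera images.
- spool_sand: spool of pale sand (the palest of the four) thread, 54 mm diameter, 84 mm tall: thread 52 mm diameter from 4 to 77 mm above its foot, off-white plastic tube ending at 84 mm, bore 25 mm diameter right through; about 120 g. Origin at the centre of its underside, z up along the bore. Stands loose on the cutting mat at the start (the mat's top is 3 mm above the table).
- spool_tan: spool of tan, a light orange-brown (second palest) thread, 54 mm diameter, 84 mm tall: thread 52 mm diameter from 4 to 77 mm above its foot, off-white plastic tube ending at 84 mm, bore 25 mm diameter right through; about 120 g. Origin at the centre of its underside, z up along the bore. Stands loose on the cutting mat at the start (the mat's top is 3 mm above the table).
- spool_chestnut: spool of chestnut, a mid red-brown (second darkest) thread, 54 mm diameter, 84 mm tall: thread 52 mm diameter from 4 to 77 mm above its foot, off-white plastic tube ending at 84 mm, bore 25 mm diameter right through; about 120 g. Origin at the centre of its underside, z up along the bore. Stands loose on the cutting mat at the start (the mat's top is 3 mm above the table).
- spool_espresso: spool of espresso, a very dark brown (the darkest of the four) thread, 54 mm diameter, 84 mm tall: thread 52 mm diameter from 4 to 77 mm above its foot, off-white plastic tube ending at 84 mm, bore 25 mm diameter right through; about 120 g. Origin at the centre of its underside, z up along the bore. Stands loose on the cutting mat at the start (the mat's top is 3 mm above the table).
- spool_white: spool of white thread, 54 mm diameter, 84 mm tall: thread 52 mm diameter from 4 to 77 mm above its foot, off-white plastic tube ending at 84 mm, bore 25 mm diameter right through; about 120 g. Origin at the centre of its underside, z up along the bore. Stands on one end peg of the rack, 75 mm beyond the nearest empty peg; which end varies. It stays there; on its peg it can be nudged a few mm.
- spool_black: spool of black thread, 54 mm diameter, 84 mm tall: thread 52 mm diameter from 4 to 77 mm above its foot, off-white plastic tube ending at 84 mm, bore 25 mm diameter right through; about 120 g. Origin at the centre of its underside, z up along the bore. Stands on one end peg of the rack, 75 mm beyond the nearest empty peg; which end varies. It stays there; on its peg it can be nudged a few mm.
- peg_1: upright pale wooden dowel, 12 mm diameter, 60 mm tall with a rounded top, fixed in the dark wooden board of the thread rack (board 80 x 450 x 15 mm, does not move). Number 1 of the four empty pegs counted from the +y (robot's left) end of the row, 75 mm apart. Origin where the dowel meets the board's top face, 18 mm above the table; z up, y along the row towards the +y end.
- peg_2: upright pale wooden dowel, 12 mm diameter, 60 mm tall with a rounded top, fixed in the dark wooden board of the thread rack (board 80 x 450 x 15 mm, does not move). Number 2 of the four empty pegs counted from the +y (robot's left) end of the row, 75 mm apart. Origin where the dowel meets the board's top face, 18 mm above the table; z up, y along the row towards the +y end.
- peg_3: upright pale wooden dowel, 12 mm diameter, 60 mm tall with a rounded top, fixed in the dark wooden board of the thread rack (board 80 x 450 x 15 mm, does not move). Number 3 of the four empty pegs counted from the +y (robot's left) end of the row, 75 mm apart. Origin where the dowel meets the board's top face, 18 mm above the table; z up, y along the row towards the +y end.
- peg_4: upright pale wooden dowel, 12 mm diameter, 60 mm tall with a rounded top, fixed in the dark wooden board of the thread rack (board 80 x 450 x 15 mm, does not move). Number 4 of the four empty pegs counted from the +y (robot's left) end of the row, 75 mm apart. Origin where the dowel meets the board's top face, 18 mm above the table; z up, y along the row towards the +y end.
Things that resemble listed ones, but are neither listed nor needed, are in the scene too. Leave any purple or turquoise look-alike of the spool_espresso alone.

How it is judged:
By the outcome, as a careful person would: the job done as asked, in the order asked, and still so for the second after the job is handed in, with the robot touching nothing.
It also fails if it takes over 117 s, if anything falls off the work surface, if the arm or the gripper's body presses on something with over 40 N, if the wrist force passes 120 N, or if a joint passes its speed limit or range.

## Working session

There is one attempt and no reset: what is moved stays moved. The work goes in short steps, Python scripts to look and compute and a shell command to move; the robot and the scene stay as the last step left them, time stands still between calls to the robot, and variables do not carry over. Pictures are saved under pics/ and viewed, at most 14 in all, crops included, and the job is handed in when it is done.

```bash
mkdir -p pics; python3 - <<'E'
from plant import arm
import cv2
s=arm.observe();print({k:(v if not hasattr(v,'round') else v) for k,v in s.items()})
for n in("side","top"):
    p,d=arm.grab_frame(n);cv2.imwrite(f"pics/{n}0.png",p)
    c=arm.calibration(n);print(n,c)
E
ls
```

```text
{'time_s': 0.0, 'qpos': array([ 1.0084897 ,  0.42669513,  0.07385696,  1.60664435, -0.0341061 ,
        1.11080581, -0.06707796]), 'qvel': array([ 0.00131242,  0.00172197, -0.00180494,  0.00064357, -0.00052569,
       -0.00108   ,  0.00052426]), 'tau': array([ 7.24848160e-04, -9.35805631e+01,  3.66701156e+00, -4.54183495e+01,
       -4.87323676e-02,  2.01960787e-02,  1.78839268e-04]), 'ee_pos': array([ 0.27059128, -0.61791179,  0.2237839 ]), 'eef_rot': array([ 9.78776095e-01,  2.04931546e-01, -1.76313039e-04, -6.22045436e-04]), 'force': array([-0.28525313,  0.30591573, -0.36018437]), 'wrist_torque': array([ 0.01800232, -0.03606377, -0.03825711]), 'gripper_force': 0.0, 'width': 0.09389481576252037}
side {'K': array([[519.15542032,   0.        , 273.85382865],
       [  0.        , 519.15542032, 204.97086136],
       [  0.        ,   0.        ,   1.        ]]), 'R': array([[-0.97544463, -0.22023475, -0.00210456],
       [-0.15417577,  0.68962345, -0.70756578],
       [ 0.15728193, -0.68986677, -0.70664435]]), 't': array([ 0.46394989, -0.0099751 ,  1.34818685])}
top {'K': array([[460.6826902 ,   0.        , 280.0261602 ],
       [  0.        , 460.6826902 , 206.75850742],
       [  0.        ,   0.        ,   1.        ]]), 'R': array([[ 0.01282156, -0.99990989,  0.0039778 ],
       [-0.98291032, -0.01333398, -0.18360147],
       [ 0.18363797, -0.00155577, -0.98299271]]), 't': array([0.13121474, 0.45039921, 1.19897321])}
pics
```

View pics/top0.png

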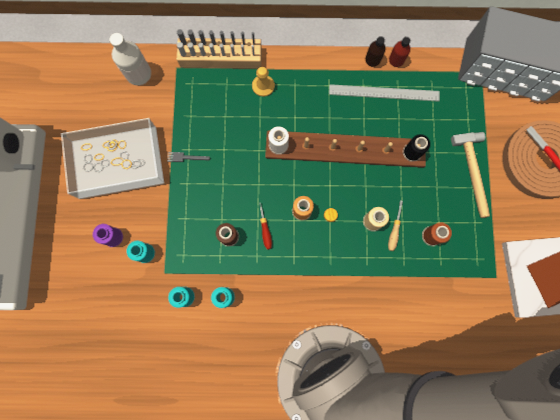

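View pics/side0.png

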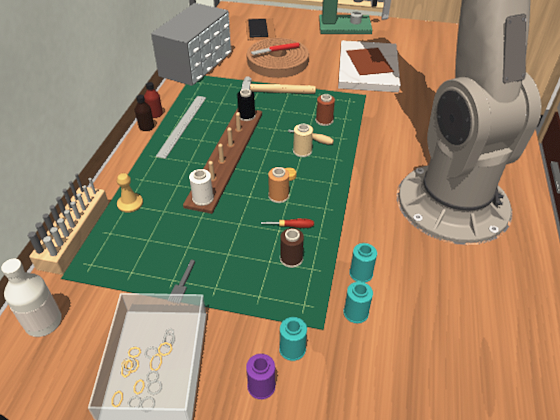

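Top view: the rack has white at (279,140), which is the +y end, and black at (417,148). The empty pegs are at about x=307, 335, 362 and 390. 
Candidates: espresso (227,234) against purple (107,235) and turquoise (140,252), (181,297), (222,297); tan (303,208), sand (377,219), chestnut (437,234). 
So peg1=sand, peg2=tan, peg3=chestnut, peg4=espresso.

```bash
cat > h.py <<'E'
from plant import arm
import numpy as np, cv2
from scipy.optimize import least_squares
def cloud(cam):
    p,d=arm.grab_frame(cam);c=arm.calibration(cam);K,R,t=c["K"],c["R"],c["t"]
    v,u=np.mgrid[:420,:560]
    X=np.stack([(u-K[0,2])/K[0,0]*d,(v-K[1,2])/K[1,1]*d,d],-1)
    W=(X-t)@R
    W[d==0]=np.nan
    return p,W
def fit(P,r):
    f=lambda c:np.hypot(P[:,0]-c[0],P[:,1]-c[1])-r
    s=least_squares(f,np.median(P[:,:2],0),loss="soft_l1",f_scale=.0015)
    return s.x,np.sqrt(np.mean(s.fun**2) if False else np.median(f(s.x)**2))
def proj(cam,X):
    c=arm.calibration(cam);y=c["K"]@(c["R"]@np.asarray(X)+c["t"]);return y[:2]/y[2]
E
cat > m.py <<'E'
from h import *
V={c:cloud(c) for c in("top","side")}
names=["sand","tan","chestnut","espresso","white","black"]
guess={"sand":(377,219),"tan":(303,208),"chestnut":(437,234),"espresso":(227,234),"white":(279,140),"black":(417,148)}
for n in names:
    u,v=guess[n];W=V["top"][1];c0=np.nanmedian(W[v-3:v+4,u-3:u+4].reshape(-1,3),0)[:2]
    for rep in range(3):
        A=[]
        for c in V:
            W=V[c][1].reshape(-1,3);z0=.003 if n not in("white","black") else .018
            m=(np.hypot(W[:,0]-c0[0],W[:,1]-c0[1])<.036)&(W[:,2]>z0+.012)&(W[:,2]<z0+.07);A.append(W[m])
        fs=[fit(a,.026) if len(a)>20 else None for a in A]
        P=np.vstack(A);c0,_=fit(P,.026)
    print(n,c0.round(4),[(f[0].round(4),round(f[1],4)) if f else 0 for f in fs],len(A[0]),len(A[1]),
      [np.nanpercentile(V[c][1].reshape(-1,3)[np.hypot(*(V[c][1].reshape(-1,3)[:,:2]-c0).T)<.02][:,2],95).round(4) for c in V])
    globals()["c_"+n]=c0
a,b=c_white,c_black
print("rack len",np.linalg.norm(a-b))
for i in range(1,5):
    g=a+(b-a)*i/5;o=[]
    for c in V:
        W=V[c][1].reshape(-1,3)
        m=(np.hypot(*(W[:,:2]-g).T)<.02)&(W[:,2]>.03)&(W[:,2]<.068);o.append(W[m])
    P=np.vstack(o);print("peg",i,g.round(4),fit(P,.006)[0].round(4),[(fit(q,.006)[0].round(4),len(q)) for q in o if len(q)>5])
    for c in V:
        r=arm.tip_of(c,f"peg_{i}") if i==1 else []
        for k in r[:6]:
            print(c,k["xy"],round(k["conf"],2))
print([proj("top",[*(a+(b-a)*i/5),.018]).round(1) for i in range(1,5)],[proj("side",[*(a+(b-a)*i/5),.018]).round(1) for i in range(1,5)])
p=V["top"][0][130:280,200:470];cv2.imwrite("pics/crop1.png",cv2.resize(p,None,fx=2.9,fy=2.9,interpolation=cv2.INTER_CUBIC))
E
python3 m.py
```

```text
sand [ 0.4202 -0.1186] [(array([ 0.4196, -0.1189]), np.float64(0.0016)), (array([ 0.4203, -0.1185]), np.float64(0.0012))] 150 307 [np.float64(0.088), np.float64(0.0874)]
tan [0.4467 0.0777] [(array([0.4458, 0.0762]), np.float64(0.0014)), (array([0.4469, 0.0778]), np.float64(0.0011))] 107 359 [np.float64(0.0878), np.float64(0.0879)]
chestnut [ 0.3814 -0.2803] [(array([ 0.3813, -0.2808]), np.float64(0.0011)), (array([ 0.3814, -0.28  ]), np.float64(0.0015))] 194 280 [np.float64(0.0892), np.float64(0.087)]
espresso [0.372  0.2777] [(array([0.3715, 0.2751]), np.float64(0.0017)), (array([0.3724, 0.2781]), np.float64(0.0008))] 95 409 [np.float64(0.0879), np.float64(0.0876)]
white [0.6314 0.1447] [(array([0.6312, 0.1437]), np.float64(0.001)), (array([0.6316, 0.1449]), np.float64(0.0011))] 168 371 [np.float64(0.1041), np.float64(0.1028)]
black [ 0.6157 -0.2323] [(array([ 0.6153, -0.2329]), np.float64(0.0008)), (array([ 0.6158, -0.232 ]), np.float64(0.0016))] 206 287 [np.float64(0.1036), np.float64(0.1033)]
rack len 0.3773337460845939
peg 1 [0.6282 0.0693] [0.6307 0.0676] [(array([0.6309, 0.066 ]), 19), (array([0.63  , 0.0683]), 49)]
top [306.7, 148.3] 0.62
top [331.3, 146.5] 0.6
top [380.4, 148.7] 0.51
top [224.4, 234.3] 0.44
top [356.1, 147.6] 0.36
side [219.2, 160.9] 0.6
side [231.8, 141.9] 0.59
side [235.1, 126.5] 0.56
side [213.4, 176.0] 0.39
peg 2 [ 0.6251 -0.0061] [ 0.6268 -0.0076] [(array([ 0.6267, -0.0087]), 20), (array([ 0.6269, -0.0072]), 45)]
peg 3 [ 0.622  -0.0815] [ 0.6235 -0.082 ] [(array([ 0.6236, -0.0835]), 19), (array([ 0.6233, -0.0815]), 46)]
peg 4 [ 0.6188 -0.1569] [ 0.6202 -0.1575] [(array([ 0.6199, -0.1582]), 22), (array([ 0.6205, -0.157 ]), 44)]
[array([304.9, 145.9]), array([331.7, 147.3]), array([358.5, 148.7]), array([385.4, 150.2])] [array([212.4, 178.1]), array([221.7, 160.5]), array([230.4, 144. ]), array([238.4, 128.7])]
```

View pics/crop1.png

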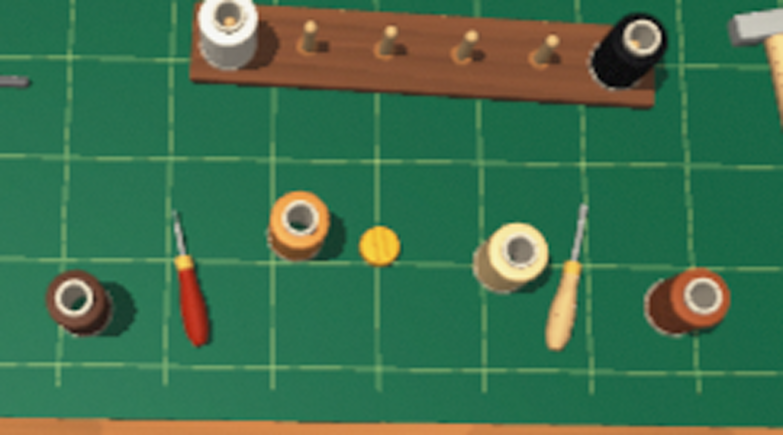

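The crop confirms espresso (dark brown, far left), tan, sand and chestnut on the mat, with four bare pegs between white and black. I'll pick chestnut first with the jaws closing across the row.

```bash
cat > go.py <<'E'
import sys
from h import *
from scipy.spatial.transform import Rotation as Rn
T={"chestnut":(.3814,-.2803),"sand":(.4202,-.1186),"tan":(.4467,.0777),"espresso":(.372,.2777),
"p1":(.6303,.0676),"p2":(.6268,-.0074),"p3":(.6235,-.0822),"p4":(.6200,-.1572)}
s=arm.observe();R=Rn.from_quat(s["eef_rot"]).as_matrix()
x,y=T[sys.argv[1]];z=float(sys.argv[2])
d=R.T@(np.array([x,y,z])-s["ee_pos"])*1000
th=np.arctan2(R[1,0],R[0,0])
print("t",round(s["time_s"],2),"shift",d.round(1),"roll",round(th-1.525,3),"tilt",np.degrees(np.arccos(-R[2,2])).round(2),"F",s["force"].round(1),"w",round(s["width"],4),"g",s["gripper_force"],"ee",s["ee_pos"].round(4),"q",s["qpos"].round(2))
E
python3 -m creep '[[30,-33,0,-0.13],[60,-66,0,-0.27],[90,-99,0,-0.41],[120,-132,0,-0.55],[150,-165,0,-0.69],[180,-198,0,-0.83],[210,-231,0,-0.97],[237,-265,0,-1.11]]' 1; python3 go.py chestnut 0.055
```

```text
time_s: 1.1
ee_pos: [0.382, -0.2787, 0.2247]
eef_rot: [0.722, 0.692, 0.0, 0.0]
force: [1.1, -0.8, -0.0]
width: 0.094
gripper_force: 0.0
t 1.1 shift [ -1.6  -0.6 169.7] roll 0.004 tilt 0.03 F [ 1.1 -0.8 -0. ] w 0.094 g 0.0 ee [ 0.382  -0.2787  0.2247] q [ 0.76  0.11 -0.28  2.03  0.04  1.01  0.42]
```

```bash
python3 -m creep '[[-1,0,35,0],[-2,0,70,0],[-2,0,105,0],[-2,0,135,0],[-2,0,155,0],[-2,0,170,0],[-2,0,170,0]]' 1; python3 -m creep '[[0,0,0,0],[0,0,0,0],[0,0,0,0],[0,0,0,0],[0,0,0,0],[0,0,0,0]]' 0 25; python3 go.py p3 0.17
```

```text
time_s: 1.8
ee_pos: [0.3805, -0.2818, 0.0529]
eef_rot: [0.724, 0.69, -0.0, -0.001]
force: [0.5, -0.2, -0.4]
width: 0.094
gripper_force: 0.0
time_s: 2.4
ee_pos: [0.3816, -0.2826, 0.0547]
eef_rot: [0.724, 0.69, 0.0, 0.0]
force: [-0.6, -0.0, 4.9]
width: 0.0519
gripper_force: 24.8
t 2.4 shift [ 211.7  232.  -115.2] roll -0.002 tilt 0.03 F [-0.6 -0.   4.9] w 0.0519 g 24.846780812367797 ee [ 0.3816 -0.2826  0.0547] q [ 0.72  0.36 -0.25  2.17  0.15  0.63  0.31]
```

```bash
python3 -m creep '[[0,0,-35,0],[0,0,-75,0],[20,22,-105,0],[55,60,-122,0],[95,104,-122,0],[135,148,-122,0],[175,192,-122,0],[210,230,-122,0]]'; python3 -m creep '[[0,0,0,0],[0,0,0,0]]'; python3 go.py p3 0.073
python3 - <<'E'
from h import *
p,W=cloud("side");cv2.imwrite("pics/s1.png",cv2.resize(p[40:260,130:410],None,fx=2.5,fy=2.5))
E
```

```text
time_s: 3.2
ee_pos: [0.5962, -0.1042, 0.1765]
eef_rot: [0.724, 0.69, -0.0, 0.0]
force: [1.0, -0.7, -0.6]
width: 0.0519
gripper_force: 24.8
time_s: 3.4
ee_pos: [0.5952, -0.1044, 0.1758]
eef_rot: [0.723, 0.691, -0.0, -0.001]
force: [-0.8, -1.3, -0.7]
width: 0.0519
gripper_force: 24.8
t 3.4 shift [ 23.4  27.4 102.8] roll -0.0 tilt 0.07 F [-0.8 -1.3 -0.7] w 0.0519 g 24.848515489138663 ee [ 0.5952 -0.1044  0.1758] q [ 0.37  0.39 -0.38  1.8   0.17  0.99 -0.13]
```

View pics/s1.png

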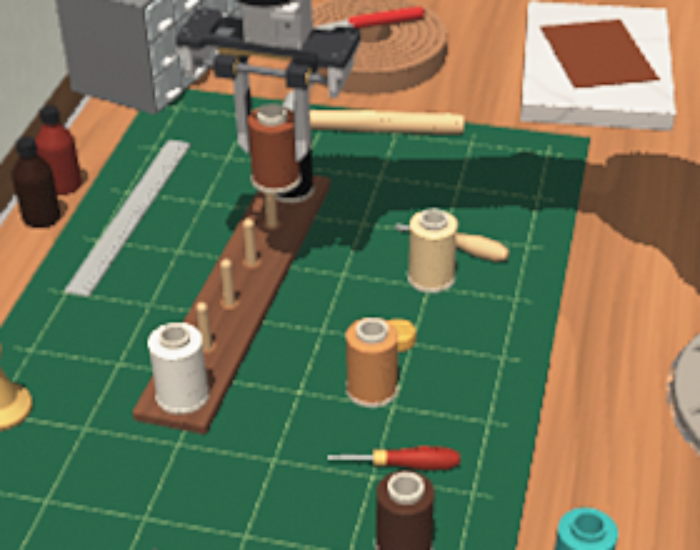

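The side view shows chestnut held upright beside peg 3/4, at (275,150) in the crop. I'll align it and lower it.

```bash
python3 -m creep '[[11,13,0,0],[21,27,0,0],[21,27,0,0],[21,27,25,0],[21,27,45,0],[21,27,65,0],[21,27,85,0],[21,27,95,0]]'; python3 go.py p3 0.0715
```

```text
time_s: 4.25
ee_pos: [0.6217, -0.0869, 0.08]
eef_rot: [0.724, 0.689, -0.001, -0.001]
force: [0.1, 0.1, -0.7]
width: 0.0521
gripper_force: 24.8
t 4.25 shift [4.8 1.6 8.5] roll -0.004 tilt 0.11 F [ 0.1  0.1 -0.7] w 0.0521 g 24.847920555621386 ee [ 0.6217 -0.0869  0.08  ] q [ 0.31  0.53 -0.36  1.81  0.24  0.84 -0.21]
```

```bash
python3 -m creep '[[2,1,4,0],[2,1,8,0],[2,1,8,0],[2,1,8,0]]'; python3 go.py p3 0.0715;  python3 -m creep '[[0,0,0,0],[0,0,0,0],[0,0,0,0],[0,0,0,0],[0,0,-15,0],[0,0,-50,0],[0,0,-90,0],[0,0,-120,0]]' 1; python3 go.py sand 0.185
```

```text
time_s: 4.65
ee_pos: [0.6244, -0.0841, 0.0742]
eef_rot: [0.724, 0.69, 0.0, 0.0]
force: [0.3, 0.1, -1.8]
width: 0.0521
gripper_force: 24.8
t 4.65 shift [ 1.8 -1.   2.7] roll -0.002 tilt 0.05 F [ 0.3  0.1 -1.8] w 0.0521 g 24.847872373647988 ee [ 0.6244 -0.0841  0.0742] q [ 0.3   0.54 -0.35  1.81  0.24  0.83 -0.22]
time_s: 5.45
ee_pos: [0.6245, -0.0838, 0.197]
eef_rot: [0.724, 0.69, 0.001, 0.001]
force: [0.4, -0.2, -0.4]
width: 0.0942
gripper_force: 0.0
t 5.45 shift [ -44.5 -202.4   11.6] roll -0.002 tilt 0.12 F [ 0.4 -0.2 -0.4] w 0.0942 g 0.0 ee [ 0.6245 -0.0838  0.197 ] q [ 0.33  0.4  -0.39  1.72  0.17  1.05 -0.16]
```

```bash
python3 -m creep '[[-7,-30,2,0],[-14,-65,4,0],[-22,-100,6,0],[-30,-135,8,0],[-38,-170,10,0],[-44,-202,12,0],[-44,-202,12,0],[-44,-202,12,0]]'; python3 go.py sand 0.055
python3 - <<'E'
from h import *
V=[cloud(c)[1].reshape(-1,3) for c in("side","top")]
for W in V:
    m=(np.hypot(W[:,0]-.6235,W[:,1]+.0822)<.036)&(W[:,2]>.03)&(W[:,2]<.088);print(fit(W[m],.026),np.nanpercentile(W[np.hypot(W[:,0]-.6235,W[:,1]+.0822)<.022][:,2],95))
E
```

```text
time_s: 6.25
ee_pos: [0.4204, -0.1185, 0.1827]
eef_rot: [0.724, 0.69, 0.0, 0.001]
force: [-0.9, -0.0, 0.4]
width: 0.0941
gripper_force: 0.0
t 6.25 shift [ -0.   -0.4 127.7] roll -0.003 tilt 0.11 F [-0.9 -0.   0.4] w 0.0941 g 0.0 ee [ 0.4204 -0.1185  0.1827] q [ 0.51  0.1  -0.4   2.14  0.05  0.9   0.03]
(array([ 0.62396975, -0.08194693]), np.float64(0.0011778431330927916)) 0.10256794996459777
(array([ 0.62373865, -0.08300087]), np.float64(0.0010180698272202297)) 0.10299575327311333
```

Chestnut is seated: its top is at 0.1027 m, against 0.102 expected. Next is sand.

```bash
python3 -m creep '[[0,0,35,0],[0,0,65,0],[0,0,95,0],[0,0,115,0],[0,0,127,0],[0,0,127,0],[0,0,127,0]]' 1; python3 -m creep '[[0,0,0,0],[0,0,0,0],[0,0,0,0],[0,0,0,0],[0,0,0,0],[0,0,0,0]]' 0 25; python3 go.py p1 0.175
```

```text
time_s: 7.05
ee_pos: [0.4208, -0.1181, 0.055]
eef_rot: [0.724, 0.69, 0.0, 0.0]
force: [-0.2, -0.6, 0.4]
width: 0.0943
gripper_force: 0.0
time_s: 7.65
ee_pos: [0.4203, -0.1183, 0.0546]
eef_rot: [0.724, 0.69, 0.0, 0.0]
force: [-0.1, -0.3, 4.2]
width: 0.0521
gripper_force: 25.0
t 7.65 shift [ 195.8  200.9 -120.4] roll -0.002 tilt 0.01 F [-0.1 -0.3  4.2] w 0.0521 g 25.000418317504227 ee [ 0.4203 -0.1183  0.0546] q [ 0.45  0.32 -0.37  2.25  0.2   0.6  -0.11]
```

```bash
python3 -m creep '[[0,0,-35,0],[0,0,-75,0],[20,22,-105,0],[50,55,-121,0],[85,90,-121,0],[120,126,-121,0],[155,162,-121,0],[190,196,-121,0]]'; python3 -m creep '[[3,2,0,0],[3,2,0,0]]'; python3 go.py p1 0.0715
```

```text
time_s: 8.45
ee_pos: [0.6263, 0.0633, 0.1751]
eef_rot: [0.724, 0.69, -0.0, -0.0]
force: [0.5, -1.6, -1.0]
width: 0.0522
gripper_force: 25.0
time_s: 8.65
ee_pos: [0.6271, 0.0664, 0.1745]
eef_rot: [0.723, 0.691, -0.0, -0.001]
force: [-0.6, -0.1, -1.4]
width: 0.0518
gripper_force: 25.0
t 8.65 shift [  1.3   3.3 103. ] roll -0.0 tilt 0.09 F [-0.6 -0.1 -1.4] w 0.0518 g 24.999629901722074 ee [0.6271 0.0664 0.1745] q [ 0.15  0.44 -0.47  1.73  0.23  1.02 -0.44]
```

```bash
python3 -m creep '[[1,3,0,0],[1,3,25,0],[1,3,45,0],[1,3,65,0],[1,3,85,0],[1,3,97,0],[1,3,101,0],[1,3,101,0]]'; python3 go.py p1 0.0715;  python3 -m creep '[[0,0,1,0],[0,0,1,0],[0,0,1,0],[0,0,1,0],[0,0,-15,0],[0,0,-50,0],[0,0,-90,0],[0,0,-120,0]]' 1; python3 go.py tan 0.185
```

```text
time_s: 9.45
ee_pos: [0.6301, 0.0654, 0.0746]
eef_rot: [0.724, 0.69, -0.0, -0.0]
force: [-0.1, 0.8, -1.3]
width: 0.0519
gripper_force: 25.0
t 9.45 shift [2.3 0.1 3.1] roll -0.003 tilt 0.02 F [-0.1  0.8 -1.3] w 0.0519 g 24.999484601430595 ee [0.6301 0.0654 0.0746] q [ 0.12  0.56 -0.43  1.8   0.3   0.85 -0.5 ]
time_s: 10.25
ee_pos: [0.6307, 0.0662, 0.1982]
eef_rot: [0.724, 0.69, 0.001, 0.001]
force: [0.7, 0.0, 0.2]
width: 0.0938
gripper_force: 0.0
t 10.25 shift [   2.7 -184.3   12.8] roll -0.002 tilt 0.13 F [0.7 0.  0.2] w 0.0938 g 0.0 ee [0.6307 0.0662 0.1982] q [ 0.15  0.42 -0.47  1.71  0.21  1.06 -0.43]
```

```bash
python3 -m creep '[[0,-35,3,0],[1,-72,6,0],[2,-110,9,0],[3,-148,12,0],[3,-184,13,0],[3,-184,13,0],[3,-184,13,0]]'; python3 go.py tan 0.055
cat > chk.py <<'E'
import sys
from h import *
x,y=map(float,sys.argv[1:3])
for c in("side","top"):
    W=cloud(c)[1].reshape(-1,3);r=np.hypot(W[:,0]-x,W[:,1]-y)
    m=(r<.036)&(W[:,2]>.03)&(W[:,2]<.088);print(fit(W[m],.026),np.nanpercentile(W[r<.022][:,2],95))
E
python3 chk.py .6303 .0676
```

```text
time_s: 10.95
ee_pos: [0.4468, 0.0778, 0.1829]
eef_rot: [0.724, 0.69, 0.001, 0.001]
force: [0.4, -0.2, 0.5]
width: 0.0939
gripper_force: 0.0
t 10.95 shift [ -0.   -0.4 127.9] roll -0.002 tilt 0.13 F [ 0.4 -0.2  0.5] w 0.0939 g 0.0 ee [0.4468 0.0778 0.1829] q [ 0.19  0.15 -0.55  2.1   0.1   0.91 -0.46]
(array([0.63034462, 0.06533112]), np.float64(0.0010271773503960444)) 0.10182788791370649
  return _methods._mean(a, axis=axis, dtype=dtype,
  ret = um.true_divide(
Traceback (most recent call last):
  File "chk.py", line 6, in <module>
    m=(r<.036)&(W[:,2]>.03)&(W[:,2]<.088);print(fit(W[m],.026),np.nanpercentile(W[r<.022][:,2],95))
                                                ~~~^^^^^^^^^^^
  File "h.py", line 13, in fit
    s=least_squares(f,np.median(P[:,:2],0),loss="soft_l1",f_scale=.0015)
ValueError: Initial guess is outside of provided bounds
```

Sand is seated; the top camera's view of it was just blocked by the arm. Next is tan.

```bash
python3 -m creep '[[0,0,35,0],[0,0,65,0],[0,0,95,0],[0,0,115,0],[0,0,127,0],[0,0,127,0],[0,0,127,0]]' 1; python3 -m creep '[[0,0,0,0],[0,0,0,0],[0,0,0,0],[0,0,0,0],[0,0,0,0],[0,0,0,0]]' 0 25; python3 go.py p2 0.175
```

```text
time_s: 11.75
ee_pos: [0.4472, 0.0779, 0.055]
eef_rot: [0.724, 0.69, 0.0, -0.0]
force: [-0.2, 0.0, 0.9]
width: 0.0943
gripper_force: 0.0
time_s: 12.35
ee_pos: [0.4467, 0.0777, 0.0546]
eef_rot: [0.724, 0.69, 0.0, 0.0]
force: [-0.6, 0.0, 3.2]
width: 0.0525
gripper_force: 25.0
t 12.35 shift [ -76.3  184.  -120.3] roll -0.002 tilt 0.02 F [-0.6  0.   3.2] w 0.0525 g 25.000641765072942 ee [0.4467 0.0777 0.0546] q [ 0.11  0.36 -0.49  2.21  0.28  0.64 -0.63]
```

```bash
python3 -m creep '[[0,0,-40,0],[0,0,-85,0],[-15,30,-115,0],[-31,70,-122,0],[-46,110,-122,0],[-62,150,-122,0],[-76,184,-122,0],[-76,184,-122,0]]'; python3 -m creep '[[0,0,0,0],[0,0,0,0]]'; python3 go.py p2 0.0715
```

```text
time_s: 13.15
ee_pos: [0.6297, -0.0099, 0.1754]
eef_rot: [0.725, 0.689, 0.0, 0.0]
force: [-0.1, 0.0, -1.4]
width: 0.0525
gripper_force: 25.0
time_s: 13.35
ee_pos: [0.6259, -0.0064, 0.1762]
eef_rot: [0.724, 0.69, -0.0, -0.0]
force: [-0.4, 0.2, -0.9]
width: 0.0522
gripper_force: 25.0
t 13.35 shift [ -1.    1.  104.7] roll -0.001 tilt 0.05 F [-0.4  0.2 -0.9] w 0.0522 g 24.99954798258841 ee [ 0.6259 -0.0064  0.1762] q [ 0.26  0.43 -0.46  1.74  0.22  1.02 -0.32]
```

```bash
python3 -m creep '[[-1,1,0,0],[-1,1,25,0],[-1,1,45,0],[-1,1,65,0],[-1,1,85,0],[-1,1,98,0],[-1,1,103,0],[-1,1,103,0]]'; python3 go.py p2 0.0715;  python3 -m creep '[[0,0,1,0],[0,0,1,0],[0,0,1,0],[0,0,1,0],[0,0,-15,0],[0,0,-50,0],[0,0,-90,0],[0,0,-120,0]]' 1; python3 go.py espresso 0.185
```

```text
time_s: 14.15
ee_pos: [0.6275, -0.0079, 0.0734]
eef_rot: [0.724, 0.69, -0.0, -0.0]
force: [-0.6, 0.1, -2.2]
width: 0.0521
gripper_force: 25.0
t 14.15 shift [ 0.5 -0.7  1.9] roll -0.002 tilt 0.03 F [-0.6  0.1 -2.2] w 0.0521 g 24.99973151832819 ee [ 0.6275 -0.0079  0.0734] q [ 0.23  0.55 -0.42  1.81  0.29  0.84 -0.38]
time_s: 14.95
ee_pos: [0.6282, -0.0078, 0.1972]
eef_rot: [0.724, 0.69, 0.001, 0.001]
force: [1.0, -0.2, -0.6]
width: 0.0944
gripper_force: 0.0
t 14.95 shift [ 273.  -269.6   11.7] roll -0.002 tilt 0.13 F [ 1.  -0.2 -0.6] w 0.0944 g 0.0 ee [ 0.6282 -0.0078  0.1972] q [ 0.27  0.41 -0.46  1.72  0.21  1.06 -0.31]
```

```bash
python3 -m creep '[[33,-33,0,0],[67,-66,0,0],[101,-100,0,0],[135,-134,0,0],[169,-168,0,0],[203,-202,0,0],[237,-236,5,0],[273,-270,12,0]]'; python3 -m creep '[[0,0,0,0],[0,0,0,0],[0,0,0,0]]'; python3 go.py espresso 0.055; python3 chk.py .6268 -.0074 2>&1 | grep -v '^ ' | head -3
```

```text
time_s: 15.75
ee_pos: [0.37, 0.2788, 0.183]
eef_rot: [0.724, 0.69, 0.001, 0.001]
force: [-0.0, 0.5, -0.3]
width: 0.0941
gripper_force: 0.0
time_s: 16.05
ee_pos: [0.3718, 0.277, 0.1821]
eef_rot: [0.724, 0.69, 0.0, 0.0]
force: [-0.2, -0.2, -0.0]
width: 0.0938
gripper_force: 0.0
t 16.05 shift [  0.7   0.  127.2] roll -0.003 tilt 0.05 F [-0.2 -0.2 -0. ] w 0.0938 g 0.0 ee [0.3718 0.277  0.1821] q [-0.15  0.19 -0.69  2.08  0.15  0.93 -0.97]
(array([ 0.62781568, -0.00825484]), np.float64(0.001224392916777249)) 0.10286712910546301
(array([ 0.6271496, -0.0092748]), np.float64(0.0010727274879042672)) 0.10332574634705011
```

Tan is seated. Last is espresso.

```bash
python3 -m creep '[[0,0,35,0],[0,0,65,0],[0,0,95,0],[0,0,115,0],[0,0,127,0],[0,0,127,0],[0,0,127,0]]' 1; python3 -m creep '[[0,0,0,0],[0,0,0,0],[0,0,0,0],[0,0,0,0],[0,0,0,0],[0,0,0,0]]' 0 25; python3 -m creep '[[0,0,-40,0],[0,0,-85,0],[0,0,-120,0],[0,0,-135,0],[0,0,-135,0]]';python3 go.py p4 0.19
```

```text
time_s: 16.85
ee_pos: [0.3716, 0.2776, 0.0551]
eef_rot: [0.724, 0.69, 0.0, 0.0]
force: [0.6, -0.2, -0.1]
width: 0.0943
gripper_force: 0.0
time_s: 17.45
ee_pos: [0.3712, 0.2776, 0.0546]
eef_rot: [0.724, 0.69, 0.0, 0.0]
force: [-0.1, -1.3, 3.0]
width: 0.0537
gripper_force: 25.0
time_s: 17.95
ee_pos: [0.372, 0.2781, 0.1916]
eef_rot: [0.724, 0.69, 0.002, 0.001]
force: [-1.0, 0.4, -1.5]
width: 0.0532
gripper_force: 25.0
t 17.95 shift [-422.8  268.7    1.8] roll -0.003 tilt 0.22 F [-1.   0.4 -1.5] w 0.0532 g 24.999832645989954 ee [0.372  0.2781 0.1916] q [-0.13  0.18 -0.71  2.07  0.14  0.94 -0.96]
```

```bash
python3 -m creep '[[-25,16,0,0],[-60,38,0,0],[-95,60,0,0],[-130,83,0,0],[-170,108,0,0],[-210,133,0,0],[-250,159,0,0],[-290,184,0,0]]'; python3 -m creep '[[-35,22,0,0],[-70,45,0,0],[-100,65,0,0],[-125,80,0,0],[-133,85,0,0],[-133,85,0,0],[-133,85,0,0]]'; python3 go.py p4 0.0715
```

```text
time_s: 18.75
ee_pos: [0.5411, -0.0229, 0.1881]
eef_rot: [0.724, 0.69, -0.001, -0.0]
force: [0.6, 2.0, -0.7]
width: 0.0532
gripper_force: 25.0
time_s: 19.45
ee_pos: [0.6189, -0.1565, 0.1886]
eef_rot: [0.724, 0.69, -0.0, -0.001]
force: [-0.4, 0.1, -0.8]
width: 0.0535
gripper_force: 25.0
t 19.45 shift [ -0.7   1.3 117.1] roll -0.001 tilt 0.09 F [-0.4  0.1 -0.8] w 0.0535 g 24.999857700895518 ee [ 0.6189 -0.1565  0.1886] q [ 0.44  0.43 -0.39  1.71  0.18  1.05 -0.05]
```

```bash
python3 - <<'E'
from h import *
p,W=cloud("side");cv2.imwrite("pics/s2.png",cv2.resize(p[40:240,140:360],None,fx=3,fy=3))
E
```

```text
(no output)
```

View pics/s2.png

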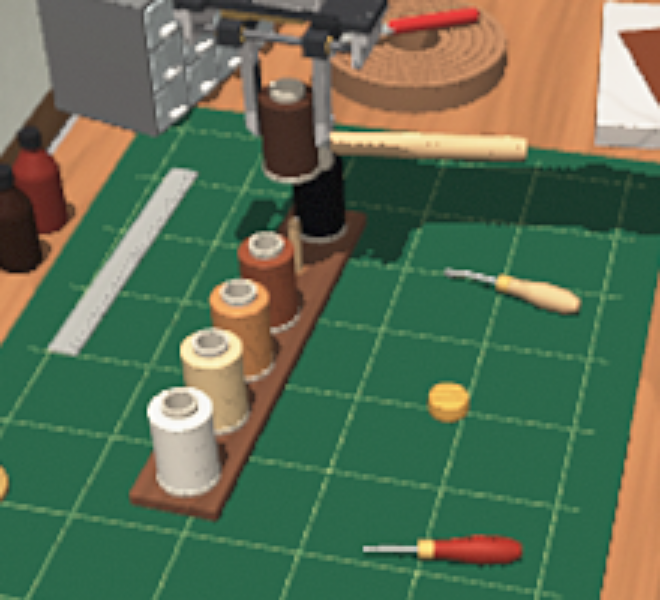

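The side view shows white, sand, tan and chestnut seated in order, and espresso held upright at (290,130) over peg 4. I'll lower it.

```bash
python3 -m creep '[[-1,1,20,0],[-1,1,40,0],[-1,1,60,0],[-1,1,80,0],[-1,1,97,0],[-1,1,110,0],[-1,1,115,0],[-1,1,115,0]]'; python3 go.py p4 0.0715;  python3 -m creep '[[0,0,1,0],[0,0,1,0],[0,0,1,0],[0,0,1,0],[0,0,-15,0],[0,0,-50,0],[0,0,-90,0],[0,0,-120,0]]' 1; python3 -m creep '[[-35,-30,0,0],[-70,-60,0,0],[-105,-90,0,0],[-140,-120,0,0],[-175,-150,0,0],[-175,-150,0,0],[-175,-150,0,0],[-175,-150,0,0]]'
python3 - <<'E'
from h import *
for c in("side","top"):
    p,W=cloud(c);W=W.reshape(-1,3)
    cv2.imwrite(f"pics/f_{c}.png",p)
    for x,y in[(.6314,.1447),(.6303,.0676),(.6268,-.0074),(.6235,-.0822),(.62,-.1572),(.6157,-.2323)]:
        r=np.hypot(W[:,0]-x,W[:,1]-y);m=(r<.036)&(W[:,2]>.03)&(W[:,2]<.088)
        if m.sum()>20: print(c,fit(W[m],.026)[0].round(4),np.nanpercentile(W[r<.022][:,2],95).round(4))
E
```

```text
time_s: 20.3
ee_pos: [0.6202, -0.1586, 0.0741]
eef_rot: [0.724, 0.69, -0.0, -0.0]
force: [-0.3, -0.4, -1.2]
width: 0.0532
gripper_force: 25.0
t 20.3 shift [ 1.4 -0.3  2.6] roll -0.002 tilt 0.04 F [-0.3 -0.4 -1.2] w 0.0532 g 24.999857142101973 ee [ 0.6202 -0.1586  0.0741] q [ 0.42  0.56 -0.36  1.79  0.25  0.84 -0.1 ]
time_s: 21.1
ee_pos: [0.621, -0.1588, 0.1983]
eef_rot: [0.724, 0.69, 0.001, 0.001]
force: [0.1, -0.9, 0.3]
width: 0.0938
gripper_force: 0.0
time_s: 21.9
ee_pos: [0.4632, -0.3257, 0.1953]
eef_rot: [0.723, 0.69, 0.0, 0.0]
force: [0.1, 0.4, 0.0]
width: 0.0935
gripper_force: 0.0
side [0.6317 0.145 ] 0.1025
side [0.6303 0.0651] 0.1022
side [ 0.628  -0.0076] 0.1021
side [ 0.6243 -0.0816] 0.1018
side [ 0.6207 -0.1588] 0.1024
side [ 0.616  -0.2319] 0.1021
top [0.631  0.1434] 0.103
top [0.6297 0.0636] 0.103
top [ 0.6271 -0.0094] 0.1038
top [ 0.6237 -0.083 ] 0.1031
top [ 0.6201 -0.1596] 0.1032
top [ 0.6155 -0.233 ] 0.1035
```

View pics/f_side.png

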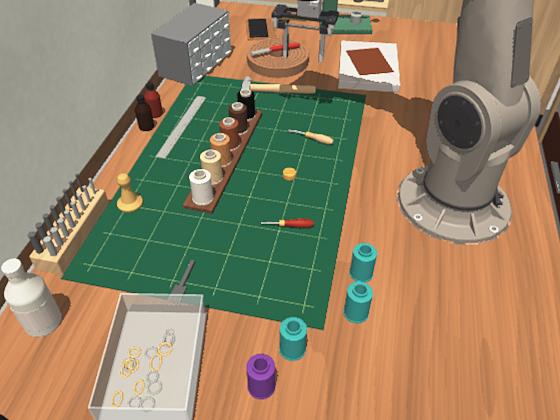

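The final view shows the full row from white (201,187) to black (246,103), shading in order. All six tops are level at about 0.102 m, and the arm is clear.

```bash
python3 -c "
from plant import arm
print(arm.sign_off())"
```

```text
the job is handed in; nothing more can be done
None
```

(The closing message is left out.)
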